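# Set the shop air regulator and lock it

### The arm

A 7-joint arm with a two-finger parallel gripper is mounted at the origin on the work surface. World frame = base frame: x ahead of the robot, y to its left, z up, the work surface at z = 0. Lengths are in m, angles in rad, forces in N, time in s.
With the tool pointing down it reaches from about 0.35 to 0.9 m from the base axis. Payload 7.2 kg.
Tool frame: the origin (TCP) lies between the finger pads; the fingertips stand 17 mm ahead of it and the grasp point (between the pads) lies 2 mm behind it (manip.tcp_to_tips is the distance from the TCP to the fingertips, in m); z points along the fingers, y is the line along which they close (so a half turn about z gives the same grasp; the last joint's range is limited). The gripper opens to 85 mm and grips with 20 to 120 N. Pads are 22 mm wide; open, the fingers measure 114 mm over their backs; the gripper's body (76 mm by 85 mm) begins 54 mm behind the grasp point. The pads swing forward as they close: fully open they stand 13 mm farther back than shut.
Start: joints at [1.215, 0.411, -0.013, 1.596, 0.006, 1.134, -0.082], TCP at [0.177, -0.599, 0.248] pointing down, gripper open.
Joint ranges: [-2.95, 2.95], [-0.29, 1.99], [-1.47, 1.44], [0.14, 2.54], [-1.03, 4.17], [0.13, 1.85], [-2.86, 2.86]. Speed limits (rad/s): [2.39, 2.39, 3.01, 3.01, 3.14, 3.14, 3.14].

### API

Orientations are given as a rotation vector (axis times angle).
In Python, from workcell import manip, vision gives the robot as it stands.
- The arm moves only by the shell command python3 -m creep 'ROWS'. ROWS is JSON, a list that holds one entry, the list of rows, each a list of 5 numbers: the shift along the tool's x, y, z in cm, then the turn about the tool's z in rad, then the closure, from 0 (fully open) to 1 (shut). A call has exactly 5 rows; each row is the pose to reach, as a shift and turn from the pose commanded when the call began, along the tool's axes at that moment; what a row does not reach only later rows make up. A row lasts 1/10 s, in which the tool goes at most 50 mm and 8.59 degrees, less where a joint would pass 70% of its speed; a pose out of reach is approached as far as the arm can. A call with a gripper value outside its range is refused whole. The fingers move at their own pace and stop on an object; the grip force is fixed at half the most. Time passes only in rows, so rows that repeat a pose let the fingers close, or fill a call up. It gives the time, the measured TCP pose, the force, the opening and the grip force at its end, in the units of the state.
- manip.read_state(): the state, without advancing time (a new reading comes with each control period).
- vision.snapshot(name): name is "scene" or "side" or "wrist"; returns (picture, depth): 420x560x3 uint8, red, green, blue; 420x560 float32, m along the optical axis (not along the pixel's ray), 0 where there is no reading.
- vision.camera_model(name): a dict with "fx", "fy", "cx", "cy" (pixels), "world_from_camera" (4x4, takes a point from camera to world coordinates). Camera axes: x right, y down, z forward; pixel columns grow to the right and rows downward; lengths in m; the calibration is good to about 2 mm. A picture is of the moment at which its call begins: read the wrist's pose just before it. camera_model takes no time and is no camera call; for the wrist camera it gives the pose at the moment of the call.
- manip.close_job(): hands the job in; it is judged then, once.
The state is a dict: "t": time; "joint_positions": joint angles; "joint_vel": joint speeds; "tau": joint torques, N m; "position": TCP position; "tool_rot": TCP orientation; "ft_force": force on the tool from outside, world axes, zero at the start; "moment": the same for the moment, N m; "grip_width": opening from 0.0 (shut) to 1.0 (fully open); "gripper_force": force on a finger pad.
Only numpy, scipy, OpenCV 4.12 (cv2) and the standard library are available. Lean on these libraries where they do the work, as an engineer would, in place of code of your own. Each camera call takes 0.05 s, during which the arm holds its last target. There are 200 camera calls.

### The job

On the bench stand two air regulators; work on the one that has a sliding steel lock on a rail. Turn its black bar knob until the pointer line on the knob points at the thick raised mark on the dial, then slide the lock along its rail fully home so that its fork straddles the knob's bar, and let go.

Things in the scene. Friction and masses are not known exactly. Their poses are not given: they have to be found in the camera images.
- regulator_knob (a joint): Knob angle, rad: 0 = pointer on the thick raised mark (8 x 13 mm, on the edge of the white dial, on the side away from the lock); grows counter-clockwise seen from above; stops at -1.5 and +1.0; starts between -1.2 and -0.55. It stays where left (friction 0.06 N m). The other regulator looks the same but has no rail or lock.
- regulator_knob_grip (a point): On the knob's upright axis at grip height, 84 mm above the bench, 30 mm above the 84 mm dial. Black knob: skirt 44 mm across, 8 mm high, on the dial; on it an upright bar 16 mm thick along the point's x, 50 mm long along its y, top 12 mm above this point, foot 22 mm below. Pointer: white line on the bar's top, from the axis to the point's -y. The point turns with the knob.
- lock (a joint): How far the lock has slid towards the knob, m: 0 = fully back, 0.072 = fully home at its stop; starts between 0 and 0.006. Friction about 2 N, no spring. Its two prongs (14 mm high, 26 mm apart) pass along both sides of the knob's bar only when the knob is within about 11 degrees of the mark, else they strike the bar.
- lock_grip (a point): In the steel lock's upright grip block, at grip height, 104 mm above the bench. Block: 24 mm along the point's x, 18 mm along its y, top 16 mm above this point, foot 24 mm below on a 44 mm wide carriage. The lock slides towards the knob along the point's -y, level. Grip to knob axis: 142 mm when back, 70 mm when home. Prong tips are 74 mm from this point.

How it is judged:
By the outcome, as a careful person would: the job done as asked, in the order asked, and still so for the second after the job is handed in, with the robot touching nothing.
It also fails if it takes over 37 s, if anything falls off the work surface, if the arm or the gripper's body presses on something with over 40 N, if the wrist force passes 120 N, or if a joint passes its speed limit or range.

## Working session

There is one attempt and no reset: what is moved stays moved. The work goes in short steps, Python scripts to look and compute and a shell command to move; the robot and the scene stay as the last step left them, time stands still between calls to the robot, and variables do not carry over. Pictures are saved under pics/ and viewed, at most 10 in all, crops included, and the job is handed in when it is done.

```bash
mkdir -p pics
cat > h.py <<'E'
import numpy as np,cv2
from workcell import manip,vision
def snap(n,f):
    m=vision.camera_model(n); p,d=vision.snapshot(n)
    cv2.imwrite('pics/'+f+'.png',p[:,:,::-1]); np.savez('pics/'+f+'.npz',p=p,d=d,W=m['world_from_camera'],K=[m['fx'],m['fy'],m['cx'],m['cy']])
    return load(f)
def load(f):
    z=np.load('pics/'+f+'.npz'); return z['p'],z['d'],z['W'],z['K']
def ray(uv,W,K,z):
    uv=np.atleast_2d(uv).astype(float)
    c=np.c_[(uv[:,0]-K[2])/K[0],(uv[:,1]-K[3])/K[1],np.ones(len(uv))]@W[:3,:3].T
    o=W[:3,3]; return o+c*((z-o[2])/c[:,2])[:,None]
def pts(d,W,K):
    v,u=np.indices(d.shape); c=np.stack([(u-K[2])/K[0]*d,(v-K[3])/K[1]*d,d],-1)
    return c@W[:3,:3].T+W[:3,3]
E
python3 - <<'E'
from h import *
s=manip.read_state(); print(s)
import cv2
a=snap('scene','scene0');b=snap('side','side0')
for x in (a,b): print(x[2][:3,3].round(3),x[3])
E
```

```text
{'t': 0.0, 'joint_positions': array([ 1.21479962,  0.4119031 , -0.01273   ,  1.59707499,  0.00562993,
        1.13428421, -0.08221927]), 'joint_vel': array([ 0.00053419, -0.00071502,  0.00030428,  0.00157132, -0.00057109,
       -0.00024692,  0.00202366]), 'tau': array([ 1.58301887e-04, -6.00634360e+01,  6.81852289e-01, -2.99411255e+01,
        1.38061802e-02,  1.06026273e-02,  2.56404024e-05]), 'position': array([ 0.17722659, -0.59884609,  0.2474383 ]), 'tool_rot': array([-3.10753941e+00, -4.50337092e-01,  5.77777611e-04]), 'ft_force': array([-0.72406396, -0.07107004, -0.60512545]), 'moment': array([-0.03684258, -0.01178078, -0.02934667]), 'gripper_force': 0.0, 'grip_width': 1.0013473882064607}
[ 0.779 -0.374  0.652] [420.96151709 420.96151709 285.52763371 209.16286714]
[0.144 0.359 0.563] [463.7322559  463.7322559  280.81830635 214.73712778]
```

View pics/scene0.png

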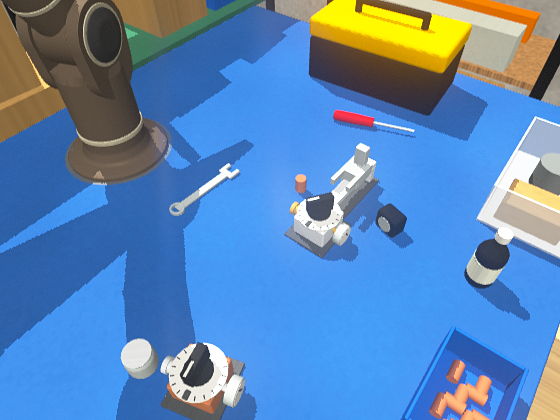

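View pics/side0.png

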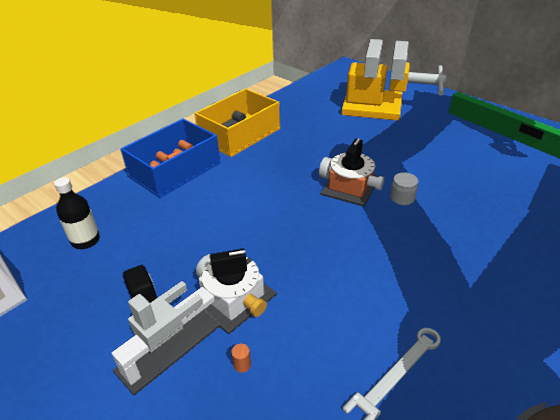

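The target regulator is at scene (318,210), with its lock block near (362,155). In the side view they are at (230,275) and (150,310). Next I'll measure using depth.

Run:
```python
from h import *
for f,(u0,v0,u1,v1),name in (('scene0',(280,140,390,255),'a'),('side0',(100,225,290,395),'b')):
    p,d,W,K=load(f); P=pts(d,W,K)
    m=np.zeros(d.shape,bool); m[v0:v1,u0:u1]=1; m&=d>0
    z=P[...,2]
    def rep(l,k): 
        q=P[k]; print(f,l,k.sum(),np.median(q,0).round(4),q.min(0).round(3),q.max(0).round(3))
    hsv=cv2.cvtColor(p,cv2.COLOR_RGB2HSV)
    rep('z>.108',m&(z>.108))
    rep('bar top',m&(z>.088)&(z<.102)&(p.max(-1)<70))
    k=m&(abs(z-.054)<.004)&(p.min(-1)>150); rep('dial',k)
    c,r=cv2.minEnclosingCircle(P[k][:,:2].astype(np.float32)); print(c,r)
    k=m&(abs(z-.096)<.005)&(p.min(-1)>130); rep('line',k)
    cr=cv2.resize(p[v0:v1,u0:u1],None,fx=4,fy=4,interpolation=cv2.INTER_CUBIC) if name=='a' else cv2.resize(p[v0:v1,u0:u1],None,fx=3,fy=3)
    cv2.imwrite(f'pics/c{name}.png',cr[:,:,::-1])
```

```text
scene0 z>.108 135 [0.5203 0.2104 0.1182] [0.507 0.204 0.108] [0.531 0.227 0.121]
  return _methods._mean(a, axis=axis, dtype=dtype,
  ret = um.true_divide(
Traceback (most recent call last):
ValueError: zero-size array to reduction operation minimum which has no identity
```

Run:
```python
from h import *
for f,(u0,v0,u1,v1),name in (('scene0',(280,140,390,255),'a'),('side0',(100,225,290,395),'b')):
    p,d,W,K=load(f); P=pts(d,W,K)
    m=np.zeros(d.shape,bool); m[v0:v1,u0:u1]=1; m&=d>0
    z=P[...,2]
    def rep(l,k): 
        q=P[k]
        if len(q): print(f,l,k.sum(),np.median(q,0).round(4),q.min(0).round(3),q.max(0).round(3))
    rep('z>.108',m&(z>.113))
    hi=m&(z>.113); print('blk',cv2.minAreaRect(P[hi][:,:2].astype(np.float32)))
    k=m&(z>.09)&(z<.102); rep('bar top',k)
    k=m&(z>.09)&(z<.102)&(p.max(-1)<90);rep('dark',k); print(cv2.minAreaRect(P[k][:,:2].astype(np.float32))) if k.any() else 0
    k=m&(abs(z-.054)<.004)&(p.min(-1)>150); rep('dial',k)
    c,r=cv2.minEnclosingCircle(P[k][:,:2].astype(np.float32)); print(c,r)
    cr=cv2.resize(p[v0:v1,u0:u1],None,fx=4 if name=='a' else 3,fy=4 if name=='a' else 3,interpolation=cv2.INTER_CUBIC)
    cv2.imwrite(f'pics/c{name}.png',cr[:,:,::-1])
```

```text
scene0 z>.108 104 [0.52   0.2126 0.119 ] [0.507 0.204 0.113] [0.531 0.227 0.121]
blk ((0.5188019871711731, 0.21521691977977753), (0.022599436342716217, 0.023493310436606407), 89.91778564453125)
scene0 bar top 289 [0.5172 0.0787 0.0954] [0.496 0.051 0.09 ] [0.534 0.222 0.102]
scene0 dark 6 [0.5331 0.0899 0.0961] [0.502 0.053 0.091] [0.534 0.091 0.097]
((0.5143335461616516, 0.07490025460720062), (0.04888058826327324, 0.010278747417032719), 49.264739990234375)
scene0 dial 936 [0.5247 0.0744 0.0535] [0.473 0.033 0.05 ] [0.575 0.265 0.058]
(0.5145151615142822, 0.14893323183059692) 0.11647269874811172
side0 z>.108 292 [0.5163 0.2176 0.1202] [0.507 0.208 0.113] [0.531 0.225 0.123]
blk ((0.5185483694076538, 0.21665996313095093), (0.01747754216194153, 0.0238657183945179), 89.24050903320312)
side0 bar top 497 [0.5115 0.0839 0.096 ] [0.495 0.052 0.09 ] [0.534 0.226 0.102]
side0 dark 305 [0.5157 0.0802 0.0958] [0.495 0.055 0.09 ] [0.533 0.1   0.098]
((0.5152503252029419, 0.07680491358041763), (0.04925146326422691, 0.015842951834201813), 55.70796585083008)
side0 dial 1929 [0.5111 0.111  0.0543] [0.474 0.036 0.05 ] [0.575 0.266 0.058]
(0.5163604021072388, 0.15068170428276062) 0.11561772972345352
```

View pics/ca.png

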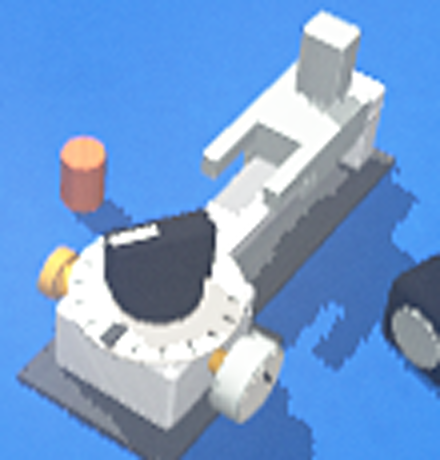

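View pics/cb.png

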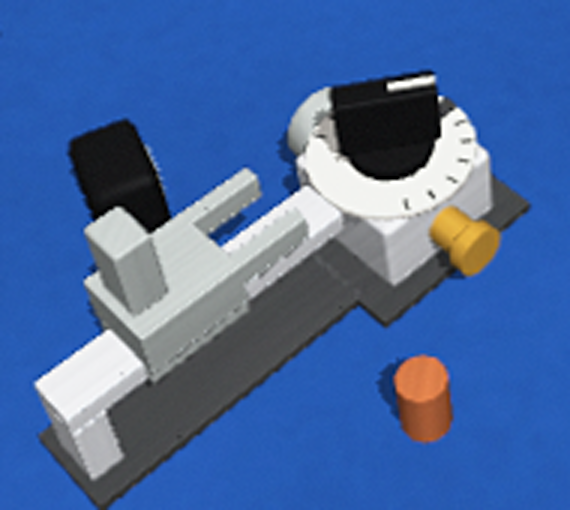

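Target geometry: the dial, knob and block heights match, and block to knob is 140 mm. The rail runs about along world -y, the thick mark is on the -y side, and the pointer is turned clockwise from it by about 0.6 rad. I'll fly to a hover over the knob.

```bash
cat >> h.py <<'E'
from scipy.spatial.transform import Rotation as R
def go(tx,ty,tz,yaw_y=None):
    s=manip.read_state(); M=R.from_rotvec(s['tool_rot']).as_matrix()
    sh=M.T@(np.array([tx,ty,tz])-s['position'])*100
    a=np.degrees(np.arctan2(M[1,1],M[0,1])); print('t',round(s['t'],2),'pos',s['position'].round(4),'yaw_y',a.round(2),'shift cm',sh.round(2))
    if yaw_y is not None: print('turn',np.radians(-((yaw_y-a+90)%180-90)).round(3))
E
python3 -m creep '[[[3.4,-3.64,0,0,0],[6.8,-7.28,0,0,0],[10.2,-10.92,0,0,0],[13.6,-14.56,0,0,0],[17,-18.2,0,0,0]]]'
python3 -m creep '[[[3.4,-3.64,0,0,0],[6.8,-7.28,0,0,0],[10.2,-10.92,0,0,0],[13.6,-14.56,0,0,0],[17,-18.2,0,0,0]]]'
python3 - <<'E'
from h import *
go(.515,.077,.25,-34.3)
p,d,W,K=load('side0')
m=np.zeros(d.shape,np.uint8);m[245:262,222:250]=1
k=(p.min(-1)>140)&(m>0)&(abs(pts(d,W,K)[...,2]-.096)<.006)
v,u=np.nonzero(k); q=ray(np.c_[u,v],W,K,.096); print(len(u),cv2.minAreaRect(q[:,:2].astype(np.float32)),q[:,:2].min(0),q[:,:2].max(0))
E
```

```text
t: 0.6
position: [0.2891, -0.3745, 0.2481]
tool_rot: [-3.109, -0.45, 0.0]
ft_force: [1.1, -0.1, -0.0]
grip_width: 0.996
gripper_force: 0.0
t: 1.1
position: [0.4004, -0.1519, 0.2484]
tool_rot: [3.109, 0.45, 0.0]
ft_force: [1.1, 0.2, 1.3]
grip_width: 1.0
gripper_force: 0.0
t 1.1 pos [ 0.4004 -0.1519  0.2484] yaw_y -73.53 shift cm [ 17.48 -18.7   -0.17]
turn -0.685
39 ((0.5085636973381042, 0.06441044807434082), (0.021842768415808678, 0.004600665532052517), 54.36741638183594) [0.50201784 0.05438652] [0.51557917 0.07385826]
```

```bash
python3 -m creep '[[[3.5,-3.6,0,-0.137,0],[7,-7.2,0,-0.274,0],[10.5,-10.8,0,-0.411,0],[14,-14.5,0,-0.548,0],[17.3,-18.2,0,-0.685,0]]]'
python3 -m creep '[[[0,0,0,0,0.4],[0,0,0,0,0.4],[0,0,0,0,0.4],[0,0,0,0,0.4],[0,0,0,0,0.4]]]'
python3 - <<'E'
from h import *
go(.515,.077,.25,-35)
x=snap('wrist','w1');print(x[2].round(3),x[3])
E
```

```text
t: 1.6
position: [0.5144, 0.0705, 0.2482]
tool_rot: [2.773, 1.475, -0.0]
ft_force: [1.2, -0.6, -1.0]
grip_width: 0.999
gripper_force: 0.0
t: 2.1
position: [0.5136, 0.0675, 0.2484]
tool_rot: [2.778, 1.465, -0.0]
ft_force: [0.3, 0.6, -0.3]
grip_width: 0.601
gripper_force: 0.0
t 2.1 pos [0.5136 0.0675 0.2484] yaw_y -34.4 shift cm [ 0.86 -0.43 -0.16]
turn 0.011
[[ 0.825 -0.542 -0.161  0.555]
 [-0.566 -0.79  -0.237  0.127]
 [ 0.001  0.287 -0.958  0.374]
 [ 0.     0.     0.     1.   ]] [351.50468926 351.50468926 279.3663451  211.3443993 ]
```

View pics/w1.png

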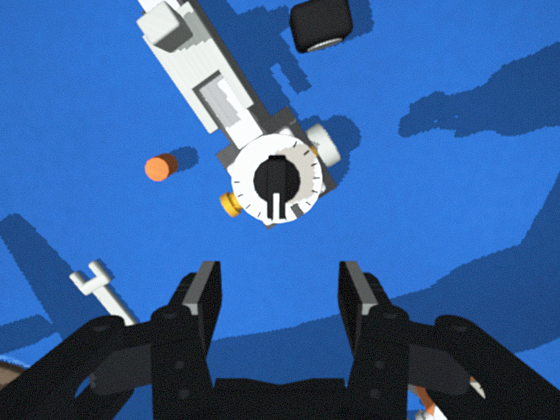

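The wrist view shows the dial centred at about (277,180), the white pointer at (277,207), the dark thick mark at (297,210) and the lock block top at (165,27). I'll refine these.

Run:
```python
from h import *
p,d,W,K=load('w1'); P=pts(d,W,K); z=P[...,2]
m=np.zeros(d.shape,bool); m[125:235,220:335]=1
g=p.max(-1).astype(int); mn=p.min(-1)
f32=lambda q:q[:,:2].astype(np.float32)
def R_(k,zz): v,u=np.nonzero(k); return ray(np.c_[u,v],W,K,zz)
k=m&(abs(z-.096)<.006); q=R_(k,.096); print('bar',k.sum(),np.median(z[k]),cv2.minAreaRect(f32(q)))
k=m&(abs(z-.096)<.006)&(mn>140); q=R_(k,.096); print('line',k.sum(),cv2.minAreaRect(f32(q)),q.mean(0))
k=m&(abs(z-.054)<.005)&(mn>150); q=R_(k,.054); c,r=cv2.minEnclosingCircle(f32(q)); print('dial',k.sum(),c,r)
sub=np.zeros_like(m); sub[198:222,287:307]=1
k=sub&(g<140)&(z>.045)&(g-mn<30); q=R_(k,.056); print('mark',k.sum(),np.median(z[k]),cv2.minAreaRect(f32(q)),q.mean(0))
m2=np.zeros_like(m); m2[0:60,120:200]=1
k=m2&(z>.116)&(z<.125); q=R_(k,.120); print('blk',k.sum(),np.median(z[k]),cv2.minAreaRect(f32(q)))
```

```text
bar 1161 0.0955895831880581 ((0.5163495540618896, 0.07433871179819107), (0.049830153584480286, 0.01530467253178358), 54.98196792602539)
line 180 ((0.5093495845794678, 0.06139741837978363), (0.022911647334694862, 0.013993223197758198), 41.051055908203125) [0.50820207 0.06297429 0.096     ]
dial 4885 (0.5213822722434998, 0.08675453811883926) 0.05721098184585571
mark 104 0.05689073960301155 ((0.5154882073402405, 0.044446974992752075), (0.020487530156970024, 0.006846552714705467), 88.86176300048828) [0.51536014 0.04193066 0.056     ]
blk 1143 0.11938007530248063 ((0.5195290446281433, 0.21313636004924774), (0.01857691816985607, 0.023939194157719612), 88.675048828125)
```

```bash
python3 -m creep '[[[0.8,-0.25,4,0.011,0.4],[0.8,-0.25,8,0.011,0.4],[0.8,-0.25,12,0.011,0.4],[0.8,-0.25,14.5,0.011,0.4],[0.8,-0.25,16.4,0.011,0.4]]]'
python3 -m creep '[[[0,0,0,0,0.4],[0,0,0,0,0.6],[0,0,0,0,0.7],[0,0,0,0,1],[0,0,0,0,1]]]'
python3 -c "
from h import *
go(.516,.0755,.084,-1.4);print(manip.read_state()['ft_force'],manip.read_state()['moment'],manip.read_state()['grip_width'],manip.read_state()['gripper_force'])"
```

```text
t: 2.65
position: [0.5154, 0.076, 0.0825]
tool_rot: [-2.786, -1.452, 0.003]
ft_force: [0.3, 0.0, 1.2]
grip_width: 0.602
gripper_force: 0.0
t: 3.15
position: [0.517, 0.077, 0.0858]
tool_rot: [2.785, 1.452, 0.003]
ft_force: [-2.2, -0.1, 6.2]
grip_width: 0.175
gripper_force: 58.5
t 3.15 pos [0.517  0.077  0.0858] yaw_y -34.91 shift cm [-0.18  0.    0.18]
turn -0.585
[-2.21663996 -0.11162851  6.19904359] [-0.0359795   0.35626954 -0.04202929] 0.17453292369739956 58.514479994773865
```

```bash
python3 -m creep '[[[0,0,0,-0.117,1],[0,0,0,-0.234,1],[0,0,0,-0.351,1],[0,0,0,-0.468,1],[0,0,0,-0.585,1]]]'
python3 -m creep '[[[0,0,0,0,1],[0,0,0,0,1],[0,0,0,0,1],[0,0,0,0,1],[0,0,0,0,1]]]'
python3 -c "
from h import *
go(.516,.0755,.25,-1.4);print(manip.read_state()['ft_force'],manip.read_state()['moment'],manip.read_state()['grip_width'],manip.read_state()['gripper_force'])"
```

```text
t: 3.65
position: [0.516, 0.0773, 0.0858]
tool_rot: [2.242, 2.2, 0.0]
ft_force: [-5.7, 1.1, 9.2]
grip_width: 0.175
gripper_force: 59.5
t: 4.15
position: [0.516, 0.0774, 0.0858]
tool_rot: [2.247, 2.195, 0.0]
ft_force: [-4.8, 0.6, 9.3]
grip_width: 0.173
gripper_force: 59.6
t 4.15 pos [0.516  0.0774 0.0858] yaw_y -1.36 shift cm [-1.900e-01  1.000e-02 -1.642e+01]
turn 0.001
[-4.79723845  0.61160285  9.27142292] [0.19264904 1.21974016 0.00329724] 0.1728155798980465 59.58935558795929
```

```bash
python3 -m creep '[[[0,0,0,0,0.4],[0,0,0,0,0.4],[0,0,0,0,0.4],[0,0,-4,0,0.4],[0,0,-8,0,0.4]]]'
python3 -m creep '[[[0,0,-4,0,0.4],[0,0,-8,0,0.4],[0,0,-8.4,0,0.4],[0,0,-8.4,0,0.4],[0,0,-8.4,0,0.4]]]'
python3 - <<'E'
from h import *
go(.5195,.213,.105,-1.4)
p,d,W,K=snap('wrist','w2'); P=pts(d,W,K); z=P[...,2]
mn=p.min(-1); g=p.max(-1).astype(int)
f32=lambda q:q[:,:2].astype(np.float32)
def R_(k,zz): v,u=np.nonzero(k); return ray(np.c_[u,v],W,K,zz)
near=np.hypot(P[...,0]-.516,P[...,1]-.076)<.032
k=near&(abs(z-.096)<.006); q=R_(k,.096); print('bar',k.sum(),cv2.minAreaRect(f32(q)))
k=near&(abs(z-.096)<.006)&(mn>140); q=R_(k,.096); print('line',k.sum(),q.mean(0))
k=(np.hypot(P[...,0]-.5195,P[...,1]-.213)<.025)&(z>.116)&(z<.125); q=R_(k,.120); print('blk',k.sum(),cv2.minAreaRect(f32(q)))
E
```

```text
t: 4.65
position: [0.5155, 0.0767, 0.1644]
tool_rot: [-2.246, -2.193, 0.003]
ft_force: [1.3, 0.3, 0.1]
grip_width: 0.597
gripper_force: 0.0
t: 5.15
position: [0.5157, 0.0763, 0.2472]
tool_rot: [-2.248, -2.194, 0.002]
ft_force: [-0.4, 0.1, -0.5]
grip_width: 0.601
gripper_force: 0.0
t 5.15 pos [0.5157 0.0763 0.2472] yaw_y -1.39 shift cm [13.68  0.07 14.21]
turn 0.0
bar 1149 ((0.5156411528587341, 0.07480695843696594), (0.049681250005960464, 0.015301949344575405), 89.0152816772461)
line 173 [0.51568114 0.06003475 0.096     ]
blk 549 ((0.5189340114593506, 0.208660289645195), (0.00794175174087286, 0.023653199896216393), 88.55172729492188)
```

View pics/w2.png

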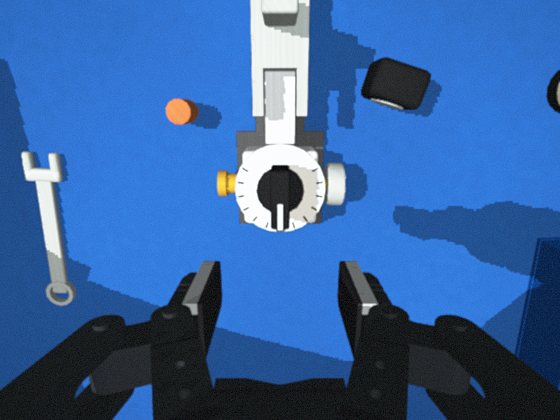

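The pointer is on the mark: bar at 89.0°, rail at 88.6°. Pointer at (280,215), block at (280,10). Now I'll grip the lock block.

```bash
python3 -m creep '[[[4.6,0,0,0,0.4],[9.2,0,0,0,0.4],[13.8,0,2,0,0.4],[13.8,0,5,0,0.4],[13.8,0,8,0,0.4]]]'
python3 -m creep '[[[0,0,2,0,0.4],[0,0,4,0,0.4],[0,0,6.2,0,0.4],[0,0,6.2,0,0.4],[0,0,6.2,0,0.4]]]'
python3 -m creep '[[[0,0,0,0,0.5],[0,0,0,0,0.65],[0,0,0,0,1],[0,0,0,0,1],[0,0,0,0,1]]]'
python3 -c "
from h import *
go(.517,.145,.105,-1.4)"
```

```text
t: 5.7
position: [0.5183, 0.2169, 0.1659]
tool_rot: [-2.242, -2.198, 0.002]
ft_force: [-0.2, -1.1, -1.0]
grip_width: 0.599
gripper_force: 0.0
t: 6.2
position: [0.5188, 0.2149, 0.1054]
tool_rot: [-2.246, -2.194, 0.003]
ft_force: [-0.1, 0.3, 0.3]
grip_width: 0.598
gripper_force: 0.0
t: 6.7
position: [0.5192, 0.2151, 0.1074]
tool_rot: [2.247, 2.195, 0.0]
ft_force: [-3.4, -0.5, 5.8]
grip_width: 0.271
gripper_force: 59.3
t 6.7 pos [0.5192 0.2151 0.1074] yaw_y -1.36 shift cm [-7.02 -0.06  0.24]
turn 0.001
```

```bash
python3 -m creep '[[[-1,0,0,0,1],[-2,0,0,0,1],[-3,0,0,0,1],[-4,0,0,0,1],[-5,0,0,0,1]]]'
python3 -m creep '[[[-0.4,0,0,0,1],[-0.8,0,0,0,1],[-1.2,0,0,0,1],[-1.5,0,0,0,1],[-1.7,0,0,0,1]]]'
python3 -c "
from h import *
go(.517,.145,.105,-1.4)"
```

```text
t: 7.2
position: [0.5181, 0.165, 0.1074]
tool_rot: [-2.247, -2.195, -0.002]
ft_force: [-3.7, 1.7, 7.5]
grip_width: 0.266
gripper_force: 61.3
t: 7.7
position: [0.5177, 0.1478, 0.1074]
tool_rot: [2.248, 2.195, 0.001]
ft_force: [-4.5, 1.4, 8.1]
grip_width: 0.275
gripper_force: 61.3
t 7.7 pos [0.5177 0.1478 0.1074] yaw_y -1.37 shift cm [-0.29 -0.06  0.24]
turn 0.001
```

Not yet at the stop (force about 2 N), so I'll press on gently.

```bash
python3 -m creep '[[[-0.1,0,0,0,1],[-0.2,0,0,0,1],[-0.3,0,0,0,1],[-0.4,0,0,0,1],[-0.4,0,0,0,1]]]'
python3 -m creep '[[[-0.1,0,0,0,1],[-0.2,0,0,0,1],[-0.3,0,0,0,1],[-0.3,0,0,0,1],[-0.3,0,0,0,1]]]'
```

```text
t: 8.2
position: [0.5176, 0.1446, 0.1074]
tool_rot: [-2.247, -2.195, -0.002]
ft_force: [-4.8, 3.3, 7.3]
grip_width: 0.272
gripper_force: 61.2
t: 8.7
position: [0.5176, 0.1443, 0.1074]
tool_rot: [-2.244, -2.195, -0.008]
ft_force: [-3.5, 10.6, 2.8]
grip_width: 0.269
gripper_force: 60.5
```

The lock is at its stop: the force rose to 10 N and travel was 70.8 mm. I'll release, rise and check.

```bash
python3 -m creep '[[[0.2,0,0,0,1],[0.2,0,0,0,0.4],[0.2,0,0,0,0.4],[0.2,0,0,0,0.4],[0.2,0,-2,0,0.4]]]'
python3 -m creep '[[[0,0,-4,0,0.4],[0,0,-8,0,0.4],[0,0,-12,0,0.4],[-1,0,-14,0,0.4],[-2,0,-14,0,0.4]]]'
python3 -m creep '[[[-4,0,0,0,0.4],[-7,0,0,0,0.4],[-7,0,0,0,0.4],[-7,0,0,0,0.4],[-7,0,0,0,0.4]]]'
python3 - <<'E'
from h import *
p,d,W,K=snap('wrist','w3'); P=pts(d,W,K); z=P[...,2]
def R_(k,zz): v,u=np.nonzero(k); return ray(np.c_[u,v],W,K,zz)
f32=lambda q:q[:,:2].astype(np.float32)
k=(np.hypot(P[...,0]-.516,P[...,1]-.075)<.032)&(abs(z-.096)<.004)&(p.max(-1)<100); q=R_(k,.096); print('bar',cv2.minAreaRect(f32(q)))
k=(np.hypot(P[...,0]-.5175,P[...,1]-.145)<.03)&(z>.116)&(z<.125); q=R_(k,.120); print('blk',cv2.minAreaRect(f32(q)))
p,d,W,K=snap('side','s3'); c=cv2.resize(p[215:395,100:300],(800,600)[:1]*1+(720,) if 0 else (660,594)); cv2.imwrite('pics/s3c.png',c[:,:,::-1])
E
```

```text
t: 9.2
position: [0.5166, 0.1413, 0.1244]
tool_rot: [-2.248, -2.193, 0.006]
ft_force: [0.2, 0.2, 0.7]
grip_width: 0.597
gripper_force: 0.0
t: 9.7
position: [0.5188, 0.1229, 0.2694]
tool_rot: [2.246, 2.192, 0.007]
ft_force: [0.2, -0.2, -0.0]
grip_width: 0.6
gripper_force: 0.0
t: 10.2
position: [0.5154, 0.0535, 0.2658]
tool_rot: [-2.247, -2.195, 0.0]
ft_force: [-0.3, 0.5, -0.1]
grip_width: 0.598
gripper_force: 0.0
bar ((0.515813410282135, 0.07514724880456924), (0.048539869487285614, 0.015807386487722397), 88.18478393554688)
blk ((0.5172405242919922, 0.14374542236328125), (0.016980454325675964, 0.02329884096980095), 88.62214660644531)
```

View pics/w3.png

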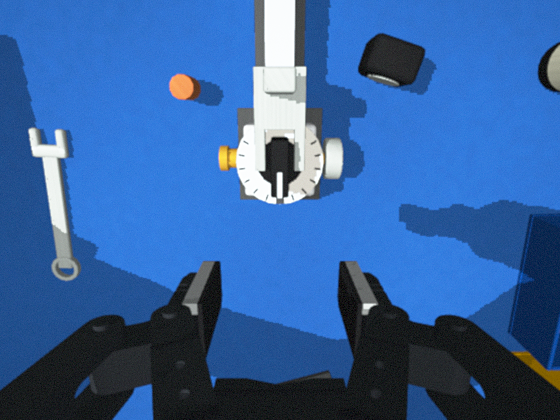

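View pics/s3c.png

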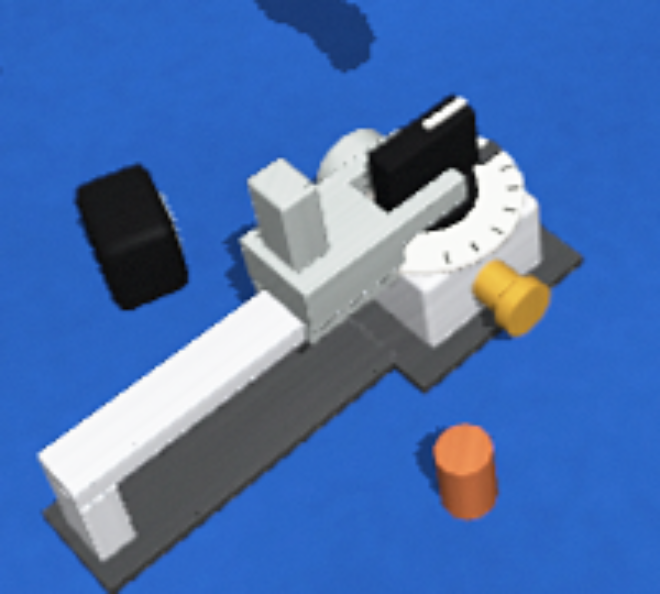

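The fork straddles the bar (side crop 420,190) and the pointer is at the dark mark (490,150). Block to knob is 69 mm, so the lock is home, and the gripper is clear.

```bash
python3 -c "
from workcell import manip
print(manip.close_job())"
```

```text
the job is handed in; nothing more can be done
None
```

The knob's pointer is on the thick mark, the lock is fully home with its fork straddling the bar, the gripper has let go and is clear, and I handed the job in at about 10 s.

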